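# Clamp an adapter in the test jig with the knob under its deck

## Task

Push the black adapter case back along the jig's deck until it sits square and flush against the fence, under the middle of the raised clamp. Then turn the four-spoke knob on the underside of the deck clockwise (as seen from above) until it comes up against its stop, so that the clamp pad presses firmly on the case. Leave the case flat and home, and do not disturb the other things on the table.

Things in the scene. Friction and masses are not known exactly. Their poses are not given: they have to be found in the camera images.
- jig: aluminium test jig fixed to the table: flat deck 150 mm deep (x) by 235 mm wide (y), 12 mm thick, top 90 mm above the table, on four legs; a gear box under it reaches down to z = 62 mm. Origin on the table under the deck's centre; x points from the front edge (x = -75 mm, towards the robot) to the back, y to the left, z up
- fence_mid (a point): middle of the foot of the fence's front face, on the deck: jig x = +50 mm, y = 0, z = 90 mm; axes as the jig's. The fence is a steel bar 22 mm high and 170 mm long across the back of the deck
- case: black mains adapter case, a plain box 50 mm (its x) by 84 mm (its y) by 34 mm high, 0.15 to 0.3 kg, on the deck in front of the fence, its long side roughly along the fence. Origin at the centre of its underside. Flush against the fence its origin is at jig x = +25 mm and its front face at jig x = 0
- bridge_mid (a point): middle of the top of the clamp bridge, a steel bar along jig y, 196 mm long, 20 mm deep, 12 mm thick, over jig x = +32 mm, on two columns at jig y = +-88 mm whose caps stand 4 mm higher. Top 65 mm above the deck with the knob at 0; sinks 4.2 mm per rad of knob turn
- pad: sprung round rubber pad, 22 mm across, under the middle of the clamp bridge; origin at the centre of its underside: jig x = +32 mm, y = 0, 43 mm above the deck with the knob at 0. Meets the 34 mm high case at a knob value of about 2.1; its spring then yields and presses with about 7 N at the knob's stop
- knob (a joint): turn of the four-spoke knob under the deck, rad; grows clockwise seen from above (front spokes move to the jig's left, +y), from 0 (clamp raised) to a hard stop at 2.8 (tight); starts at 0 to 0.5. At value q one spoke points q rad from the jig's front (-x) towards +y, the others at 90 degree steps. Stays where it is left; 2 to 3 N on a spoke turns it
- knob_centre (a point): on the knob's vertical axis, in the plane of its spokes: jig x = -55 mm, y = 0, z = 52 mm (20 mm behind the deck's front edge, 26 mm under the deck). Four steel spokes 10 mm thick run from a 34 mm hub to 16 mm balls centred 80 mm from the axis, so front spokes stick out up to 68 mm past the front edge, with nothing above them. Axes turn with the knob
- loupe: bystander: black bench loupe standing on the table, 42 mm across, 44 mm high; origin at the centre of its underside
- label_roll: bystander: white roll of labels lying flat, 72 mm across, 30 mm high; origin at the centre of its underside
- cutters: bystander: flush cutters with dipped grips lying on the table, 57 x 104 x 13 mm; origin at the centre of the underside
- swab_jar: bystander: clear jar of cotton buds, 77 mm across, 82 mm high; origin at the centre of its underside
There are look-alikes about, which are no part of the job. Of the things that look like the case, the middle-sized one is meant.

How it is judged:
On the way, in this order (a step that is already met when the one before it is completed fails the run):
1. the case is home, square and flush against the fence, while the pad is still clear of it (x of case in the frame of jig between 0.021 and 0.029 m and y of case in the frame of jig between -0.025 and 0.025 m and z of case in the frame of jig between 0.085 and 0.095 m and angle between the x axis of case and the x axis of jig, either way round below 0.1 rad and angle between case's own z axis and vertical below 0.1 rad and contact force between pad and case below 0.2 N), for 0.2 s.
2. the knob is at its stop and the pad presses on the case (value of joint knob above 2.55 rad and contact force between pad and case above 2 N), for 0.2 s.
At the end, for the whole second after the job is handed in: The case lies flat on the deck within 4 mm of the fence, within 0.1 rad of square to it and within 25 mm of the middle; the knob reads over 2.55 rad (stop at 2.8) and the clamp pad presses on the case with over 2 N; all is at rest (all of step 2 and x of case in the frame of jig between 0.021 and 0.029 m and y of case in the frame of jig between -0.025 and 0.025 m and z of case in the frame of jig between 0.085 and 0.095 m and angle between the x axis of case and the x axis of jig, either way round below 0.1 rad and angle between case's own z axis and vertical below 0.1 rad and linear speed of case below 0.01 m/s and velocity of joint knob between -0.05 and 0.05 rad/s); the robot touches nothing.
It fails at once if the case is tipped (angle between case's own z axis and vertical above 0.3 rad).
It fails at once if the loupe is moved by more than 30 mm (distance of loupe from where it was at the start of the episode above 0.03 m).
It fails at once if the label roll is moved by more than 30 mm (distance of label_roll from where it was at the start of the episode above 0.03 m).
It fails at once if the cutters is moved by more than 30 mm (distance of cutters from where it was at the start of the episode above 0.03 m).
It fails at once if the swab jar is moved by more than 30 mm (distance of swab_jar from where it was at the start of the episode above 0.03 m).
It also fails if it takes over 48 s, if anything falls off the work surface, if the arm or the gripper's body presses on something with over 40 N, if the wrist force passes 120 N, or if a joint passes its speed limit or range.

## Robot

A 7-joint arm with a two-finger parallel gripper is mounted at the origin on a cart in front of the work surface, level with it; the furniture and walls round the work are solid. World frame = base frame: x ahead of the robot, y to its left, z up, the work surface at z = 0. Lengths are in m, angles in rad, forces in N, time in s.
With the tool pointing down it reaches from about 0.425 to 1.025 m from the base axis. Payload 3.6 kg.
Tool frame: the origin (TCP) lies midway between the tips of the shut fingers; the grasp point (between the pads) lies 19 mm behind it; z points along the fingers, y is the line along which they close (so a half turn about z gives the same grasp; the last joint's range is limited). The gripper opens to 85 mm and grips with 20 to 120 N. Pads are 22 mm wide; open, the fingers measure 114 mm over their backs; the gripper's body (76 mm by 85 mm) begins 54 mm behind the grasp point. The pads swing forward as they close: fully open they stand 13 mm farther back than shut.
Start: joints at [-1.327, 0.591, 0.048, 1.609, -0.033, 0.943, -0.034], TCP at [0.24, 0.684, 0.231] pointing down, gripper open.
Joint ranges: [-2.69, 2.69], [-0.47, 2.24], [-1.27, 1.36], [0.19, 2.51], [-1.53, 4.68], [0.08, 2.07], [-3.09, 3.09]. Speed limits (rad/s): [2.57, 2.57, 3.14, 3.14, 3.14, 3.14, 3.14].

## Interface

Orientations are given as a 3x3 rotation matrix whose columns are the frame's x, y, z axes.
In Python, from cell import telemetry, capture, camera_params, ctrl gives the robot as it stands.
- The arm moves only by the tool step_arm, never from a script. Its argument "series" is a list of rows, each an object with "translation": the shift along the tool's x, y, z in mm, a list of three; "spin": the turn about the tool's z in rad. A call has 1 to 10 rows; each row shifts and turns the commanded pose from where the row before left it, along the tool's axes as they then stand; what a row does not reach is not made up. A row lasts 1/8 s, in which the tool goes at most 62.5 mm and 10.7 degrees, less where a joint would pass 70% of its speed; a pose out of reach is approached as far as the arm can. A call is refused whole if a number of a shift passes 62.5 or a number of a turn 0.188, either way. A call with a gripper value outside its range is refused whole. "grip" is the gripper's target within -1 to 1 (fully open at 1, half-way at 0, shut at -1), set as the call begins (left out, the last holds). The fingers move at their own pace and stop on an object; "squeeze" is the grip in N (left out, the last holds). Time passes only in rows, so rows that do not move let the fingers close. It gives the time, the measured TCP pose, the force, the opening and the grip force at its end, in the units of the state.
- telemetry.observe(): the state, without advancing time (a new reading comes with each control period).
- capture(name): name is "side" or "top"; returns the picture (480x640x3 uint8, blue, green, red); there is no depth.
- camera_params(name): a dict with "fx", "fy", "cx", "cy" (pixels), "R" (3x3) and "t" (3): a world point X has camera coordinates R X + t. Camera axes: x right, y down, z forward; pixel columns grow to the right and rows downward; lengths in m; the calibration is good to about 2 mm. A picture is of the moment at which its call begins. camera_params takes no time and is no camera call.
- ctrl.finish_job(): hands the job in; it is judged then, once.
The state is a dict: "time_s": time; "qpos": joint angles; "dq": joint speeds; "tau": joint torques, N m; "tool_pos": TCP position; "tool_rot": TCP orientation; "ft_force": force on the tool from outside, world axes, zero at the start; "moment": the same for the moment, N m; "grip_width": finger opening in m; "grip_force": force on a finger pad.
Only numpy, scipy, OpenCV 4.12 (cv2) and the standard library are available. Lean on these libraries where they do the work, as an engineer would, in place of code of your own. Each camera call takes 0.05 s, during which the arm holds its last target. There are 200 camera calls.

## Working session

There is one attempt and no reset: what is moved stays moved. The work goes in short steps, Python scripts to look and compute and a tool call to move; the robot and the scene stay as the last step left them, time stands still between calls to the robot, and variables do not carry over. Pictures are saved under pics/ and viewed, at most 11 in all, crops included, and the job is handed in when it is done.

Besides the shell and the picture viewer there is one more tool, called after "Request:" as a command line: name --argument value ..., lists and objects as JSON in quotes. step_arm: Moves the arm, as the interface text tells. Its arguments: {"type":"object","properties":{"series":{"type":"array"},"grip":{"type":"number"},"squeeze":{"type":"number"}},"required":["series"]}

```bash
mkdir -p pics && python3 - <<'E'
from cell import telemetry, capture, camera_params
import cv2,numpy as np
for n in("top","side"):
    cv2.imwrite(f"pics/{n}0.png",capture(n)); p=camera_params(n); R=np.array(p["R"]);print(n,p["fx"],p["cx"],p["cy"],R.round(3).tolist(),(-R.T@np.array(p["t"])).round(3))
s=telemetry.observe();print(s["time_s"],s["tool_pos"],np.round(s["tool_rot"],3).tolist(),s["grip_width"])
E
```

```text
top 609.6337370390768 314.54006771380864 238.1714162705631 [[0.029, -1.0, 0.004], [-0.978, -0.029, -0.206], [0.206, 0.002, -0.978]] [0.265 0.011 1.347]
side 472.14569284952273 314.336560324999 236.91636847692993 [[-0.999, -0.049, 0.002], [-0.034, 0.66, -0.75], [0.035, -0.749, -0.661]] [0.485 0.828 0.808]
0.1 [0.23932376 0.68356041 0.23023914] [[-0.944, 0.33, -0.001], [0.33, 0.944, -0.002], [-0.0, -0.002, -1.0]] 0.08556655048727314
```

View pics/top0.png

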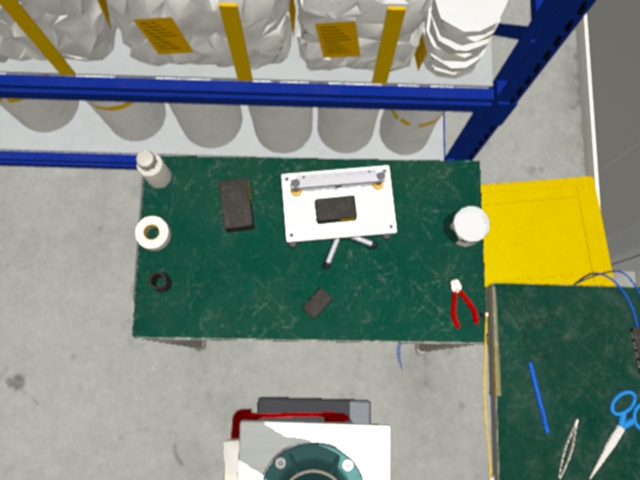

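View pics/side0.png

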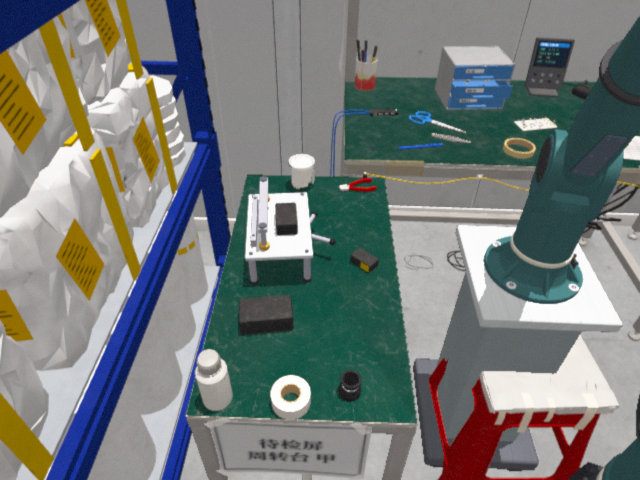

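Look-alikes for the case in the top view: the large block at (236,204) on the table, the small block at (317,302), and the middle-sized one on the deck at (336,209). I choose the one on the deck. The front spokes reach to about (327,265) and (375,246). Next is a close crop and a measurement.

```bash
cat > h.py <<'E'
import cv2,numpy as np
from cell import telemetry, capture, camera_params
def ray(n,uv,z):
    p=camera_params(n);R=np.array(p["R"]);c=-R.T@np.array(p["t"])
    d=R.T@np.array([(uv[0]-p["cx"])/p["fx"],(uv[1]-p["cy"])/p["fy"],1]);return (c+d*(z-c[2])/d[2])[:2]
def pix(n,X):
    p=camera_params(n);q=np.array(p["R"])@np.array(X)+np.array(p["t"]);return np.array([p["fx"]*q[0]/q[2]+p["cx"],p["fy"]*q[1]/q[2]+p["cy"]])
def rect(mask):
    c=max(cv2.findContours(mask,cv2.RETR_EXTERNAL,cv2.CHAIN_APPROX_NONE)[0],key=cv2.contourArea)
    return c[:,0].astype(float)
E
python3 - <<'E'
from h import *
im=cv2.imread("pics/top0.png");s=cv2.imread("pics/side0.png")
a=cv2.resize(im[150:280,270:410],None,fx=4,fy=4,interpolation=cv2.INTER_CUBIC)
b=cv2.resize(s[165:285,235:345],None,fx=4,fy=4,interpolation=cv2.INTER_CUBIC)
cv2.imwrite("pics/a.png",cv2.resize(a,(560,520)));cv2.imwrite("pics/b.png",b)
roi=np.zeros(im.shape[:2],np.uint8);roi[155:250,270:405]=255
g=im.min(2)
m=((g>150)*255).astype(np.uint8)&roi
m=cv2.morphologyEx(m,cv2.MORPH_CLOSE,np.ones((25,25)))
P=np.array([ray("top",u,.09) for u in rect(m)])
print("deck",cv2.minAreaRect((P*1000).astype(np.float32)),cv2.boxPoints(cv2.minAreaRect((P*1000).astype(np.float32))).round(1).tolist())
roi[:]=0;roi[192:228,308:362]=255
m=((im.max(2)<90)*255).astype(np.uint8)&roi
P=np.array([ray("top",u,.124) for u in rect(m)])
print("case",cv2.minAreaRect((P*1000).astype(np.float32)),cv2.boxPoints(cv2.minAreaRect((P*1000).astype(np.float32))).round(1).tolist())
E
```

```text
deck ((611.8773193359375, -32.93194580078125), (207.70199584960938, 290.8495788574219), 1.7228357791900635) [[503.70001220703125, 109.30000305175781], [512.4000244140625, -181.39999389648438], [720.0999755859375, -175.1999969482422], [711.2999877929688, 115.5]]
case ((584.99609375, -27.66635513305664), (48.87454605102539, 80.26835632324219), 7.617499351501465) [[555.5, 8.899999618530273], [566.0999755859375, -70.69999694824219], [614.5, -64.19999694824219], [603.9000244140625, 15.399999618530273]]
```

View pics/a.png

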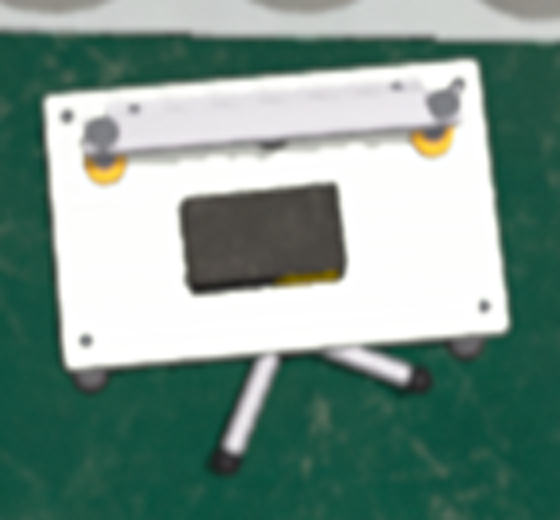

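View pics/b.png

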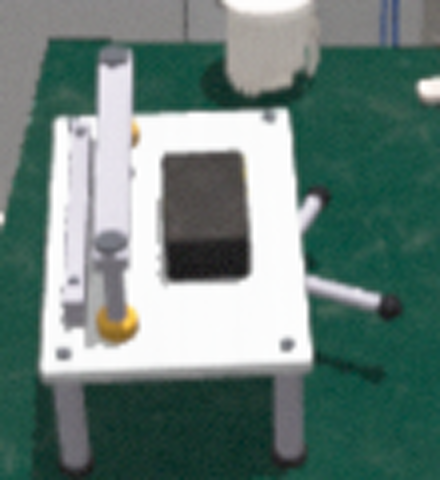

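The crop shows the case on the deck with a yellow label on its front face. Deck corners in the crop are about (66,368), (508,328), (478,62) and (45,97). The case top runs from (181,200) to (343,270), and the spoke balls are at (225,462) and (418,380).

```bash
python3 - <<'E'
from h import *
f=lambda u,z:ray("top",(270+u[0]/4-.375,150+u[1]/4-.375),z)*1000
D=np.array([f(u,.09) for u in[(65,369),(509,328),(479,61),(44,96)]])  # FL FR BR BL
print(D.round(1).tolist())
c=D.mean(0);yv=D[0]-D[1]+D[3]-D[2];xv=D[3]-D[0]+D[2]-D[1]
yaw=np.arctan2(-yv[0],yv[1]);yaw2=np.arctan2(xv[1],xv[0]);print("jig",c,yaw,yaw2,np.linalg.norm(D[0]-D[1]),np.linalg.norm(D[3]-D[0]))
yaw=(235*yaw+150*yaw2)/385
R=np.array([[np.cos(yaw),-np.sin(yaw)],[np.sin(yaw),np.cos(yaw)]]);J=lambda p:(p-c)@R
C=np.array([f(u,.124) for u in[(187,281),(345,270),(337,184),(180,200)]])
print("case top jig",J(C).round(1).tolist(),J(C).mean(0))
B=np.array([f(u,.09) for u in[(194,294),(341,281)]]);print("case front bottom",J(B).round(1).tolist())
for u in[(225,462),(418,380)]:
    k=J(f(u,.052))-[-55,0];print("spoke",k,np.hypot(*k),np.arctan2(k[1],-k[0]))
np.savez("jig.npz",c=c,yaw=yaw)
im=cv2.imread("pics/side0.png")
for P in D: print(pix("side",[*P/1000,.09]).round())
E
```

```text
[[520.1, 73.7], [549.1, -159.8], [696.6, -143.5], [669.8, 90.8]]
jig [608.90781887 -34.68920641] 0.11874231329226494 0.11197880650322119 235.38067406865184 150.6597214313182
case top jig [[-41.9, 50.8], [-43.2, -31.0], [3.0, -31.5], [1.5, 50.6]] [-20.15115166   9.73715855]
case front bottom [[-41.1, 46.8], [-40.8, -31.5]]
spoke [-71.09226918  37.24082219] 80.25577595954886 0.482535530497258
spoke [-35.35814338 -71.03612816] 79.34941592547342 -1.108951346025126
[314. 255.]
[307. 192.]
[250. 194.]
[246. 258.]
```

Jig centre is at (609, -35) mm with yaw 0.116. The case is at jig (-19.5, +9.7) and nearly square, and the knob reads about 0.48. Now I move in front of the case, staying high.

Request:
step_arm --series '[{"translation": [-38, -43, 0], "spin": 0}, {"translation": [-38, -43, 0], "spin": 0}, {"translation": [-38, -43, 0], "spin": 0}, {"translation": [-38, -43, 0], "spin": 0}, {"translation": [-38, -43, 0], "spin": 0}, {"translation": [-38, -43, 0], "spin": 0}, {"translation": [-38, -43, 0], "spin": 0}, {"translation": [-38, -43, 0], "spin": 0}, {"translation": [-38, -43, 0], "spin": 0}, {"translation": [-38, -43, 0], "spin": 0}]' --grip 0

```text
time_s: 1.35
tool_pos: [0.4565, 0.1511, 0.2313]
tool_rot: [[-0.944, 0.33, 0.0], [0.33, 0.944, 0.0], [0.0, 0.0, -1.0]]
ft_force: [0.7, -0.4, -0.8]
grip_width: 0.0426
grip_force: 0.0
```

Request:
step_arm --series '[{"translation": [-34, -38, 0], "spin": 0}, {"translation": [-34, -38, 0], "spin": 0}, {"translation": [-34, -38, 0], "spin": 0}, {"translation": [-32, -37, 0], "spin": 0}, {"translation": [0, 0, 0], "spin": -0.15}, {"translation": [0, 0, 0], "spin": -0.15}, {"translation": [0, 0, 0], "spin": -0.15}, {"translation": [0, 0, 0], "spin": 0}]'

```text
time_s: 2.35
tool_pos: [0.5324, -0.0341, 0.231]
tool_rot: [[-0.994, -0.111, -0.001], [-0.111, 0.994, 0.0], [0.001, 0.0, -1.0]]
ft_force: [0.4, 0.8, -1.4]
grip_width: 0.043
grip_force: 0.0
```

```bash
cat >> h.py <<'E'
def where():
    s=telemetry.observe();j=np.load("jig.npz");y=float(j["yaw"]);R=np.array([[np.cos(y),-np.sin(y)],[np.sin(y),np.cos(y)]])
    p=np.array(s["tool_pos"])*1000;T=np.array(s["tool_rot"])
    print("t",s["time_s"],"jig",((p[:2]-j["c"])@R).round(1),"z",p[2].round(1),"yerr",round(float(np.arctan2(-T[0,1],T[1,1])-y),3),"z-axis",T[:,2].round(3),"F",np.round(s["ft_force"],1),"w",round(s["grip_width"],4),"q7",np.round(s["qpos"],2))
E
python3 -c "from h import *;where()"
```

```text
t 2.35 jig [-75.9   9.5] z 231.0 yerr -0.005 z-axis [-0.001  0.    -1.   ] F [ 0.4  0.8 -1.4] w 0.043 q7 [-0.08  0.35  0.08  2.04 -0.04  0.75  1.7 ]
```

Request:
step_arm --series '[{"translation": [0, 0, 45], "spin": 0}, {"translation": [0, 0, 45], "spin": 0}, {"translation": [0, 0, 30], "spin": 0}, {"translation": [0, 0, 13], "spin": 0}, {"translation": [0, 0, 0], "spin": 0}, {"translation": [-8, 0, 0], "spin": 0}, {"translation": [-6, 0, 0], "spin": 0}, {"translation": [-4, 0, 0], "spin": 0}]'

```text
time_s: 3.35
tool_pos: [0.5521, -0.0318, 0.0992]
tool_rot: [[-0.994, -0.113, 0.002], [-0.113, 0.994, 0.0], [-0.002, -0.0, -1.0]]
ft_force: [0.3, -0.0, 0.0]
grip_width: 0.0422
grip_force: 0.0
```

Request:
step_arm --series '[{"translation": [-4, 0, 0], "spin": 0}, {"translation": [-4, 0, 0], "spin": 0}, {"translation": [-4, 0, 0], "spin": 0}, {"translation": [-4, 0, 0], "spin": 0}, {"translation": [-4, 0, 0], "spin": 0}, {"translation": [-4, 0, 0], "spin": 0}, {"translation": [-4, 0, 0], "spin": 0}, {"translation": [0, 0, 0], "spin": 0}]'

```text
time_s: 4.35
tool_pos: [0.5796, -0.0286, 0.0985]
tool_rot: [[-0.994, -0.113, 0.002], [-0.113, 0.994, 0.0], [-0.002, -0.0, -1.0]]
ft_force: [0.4, -0.2, 0.4]
grip_width: 0.0427
grip_force: 0.0
```

```bash
python3 - <<'E'
from h import *
where();im=capture("side")
cv2.imwrite("pics/c.png",cv2.resize(im[140:285,225:365],None,fx=4,fy=4,interpolation=cv2.INTER_CUBIC))
E
```

```text
t 4.35 jig [-28.4   9.5] z 98.5 yerr -0.003 z-axis [ 0.002  0.    -1.   ] F [ 0.4 -0.2  0.4] w 0.0427 q7 [-0.07  0.6   0.05  2.03 -0.06  0.51  1.72]
```

View pics/c.png

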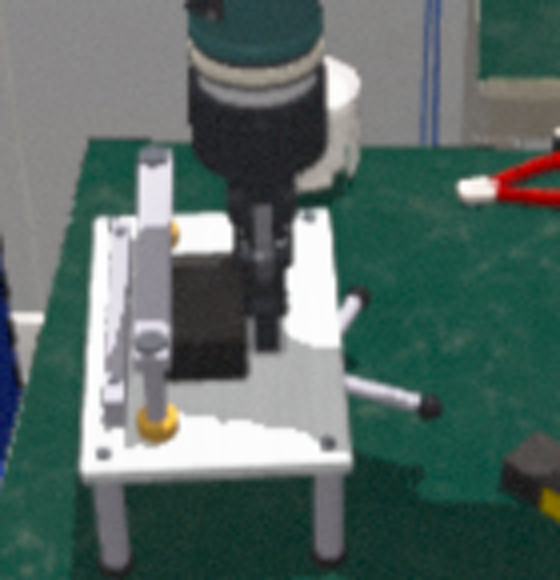

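The fingers are low behind the case at crop (262,300) and push its front face; the case edge is at about (245,330). The case has already moved towards the bridge. I continue gently.

Request:
step_arm --series '[{"translation": [-3, 0, 0], "spin": 0}, {"translation": [-3, 0, 0], "spin": 0}, {"translation": [-3, 0, 0], "spin": 0}, {"translation": [-2, 0, 0], "spin": 0}, {"translation": [-2, 0, 0], "spin": 0}, {"translation": [0, 0, 0], "spin": 0}]'

```text
time_s: 5.15
tool_pos: [0.5919, -0.0272, 0.0983]
tool_rot: [[-0.994, -0.113, 0.001], [-0.113, 0.994, -0.0], [-0.001, -0.0, -1.0]]
ft_force: [-0.4, 0.2, -0.2]
grip_width: 0.0428
grip_force: 0.5
```

Request:
step_arm --series '[{"translation": [-1, 0, 0], "spin": 0}, {"translation": [-1, 0, 0], "spin": 0}, {"translation": [0, 0, 0], "spin": 0}]'

```text
time_s: 5.52
tool_pos: [0.5937, -0.027, 0.0983]
tool_rot: [[-0.994, -0.113, 0.001], [-0.113, 0.994, 0.0], [-0.001, -0.0, -1.0]]
ft_force: [-1.6, 0.3, 0.7]
grip_width: 0.0426
grip_force: 0.6
```

Request:
step_arm --series '[{"translation": [-1, 0, 0], "spin": 0}, {"translation": [-1, 0, 0], "spin": 0}, {"translation": [0, 0, 0], "spin": 0}]'

```text
time_s: 5.9
tool_pos: [0.5958, -0.0268, 0.0983]
tool_rot: [[-0.994, -0.113, 0.001], [-0.113, 0.994, 0.0], [-0.001, -0.0, -1.0]]
ft_force: [-0.9, -0.1, -0.9]
grip_width: 0.0425
grip_force: 0.5
```

Request:
step_arm --series '[{"translation": [-1, 0, 0], "spin": 0}, {"translation": [0, 0, 0], "spin": 0}]'

```text
time_s: 6.15
tool_pos: [0.5965, -0.0267, 0.0983]
tool_rot: [[-0.994, -0.113, 0.0], [-0.113, 0.994, 0.0], [-0.0, -0.0, -1.0]]
ft_force: [0.0, 0.4, -0.7]
grip_width: 0.0423
grip_force: 0.5
```

Request:
step_arm --series '[{"translation": [-1, 0, 0], "spin": 0}, {"translation": [0, 0, 0], "spin": 0}]'

```text
time_s: 6.4
tool_pos: [0.5976, -0.0265, 0.0983]
tool_rot: [[-0.994, -0.113, 0.0], [-0.113, 0.994, 0.0], [-0.0, -0.0, -1.0]]
ft_force: [-1.1, 0.1, -0.3]
grip_width: 0.0429
grip_force: 0.5
```

Request:
step_arm --series '[{"translation": [-1, 0, 0], "spin": 0}, {"translation": [0, 0, 0], "spin": 0}]'

```text
time_s: 6.65
tool_pos: [0.5986, -0.0264, 0.0983]
tool_rot: [[-0.994, -0.113, 0.0], [-0.113, 0.994, 0.0], [-0.0, -0.0, -1.0]]
ft_force: [-0.8, 0.4, -0.2]
grip_width: 0.0424
grip_force: 0.5
```

Request:
step_arm --series '[{"translation": [-1, 0, 0], "spin": 0}, {"translation": [0, 0, 0], "spin": 0}]'

```text
time_s: 6.9
tool_pos: [0.5994, -0.0264, 0.0983]
tool_rot: [[-0.994, -0.113, 0.0], [-0.113, 0.994, -0.0], [-0.0, -0.0, -1.0]]
ft_force: [-0.6, 0.0, -0.4]
grip_width: 0.0429
grip_force: 0.7
```

Request:
step_arm --series '[{"translation": [-1, 0, 0], "spin": 0}, {"translation": [0, 0, 0], "spin": 0}]'

```text
time_s: 7.15
tool_pos: [0.5994, -0.0264, 0.0983]
tool_rot: [[-0.994, -0.113, -0.002], [-0.113, 0.994, -0.0], [0.002, 0.0, -1.0]]
ft_force: [-3.9, 0.2, 2.8]
grip_width: 0.0425
grip_force: 2.1
```

Request:
step_arm --series '[{"translation": [-1, 0, 0], "spin": 0}, {"translation": [0, 0, 0], "spin": 0}]'

```text
time_s: 7.4
tool_pos: [0.5993, -0.0264, 0.0982]
tool_rot: [[-0.994, -0.113, -0.004], [-0.113, 0.994, -0.0], [0.004, 0.0, -1.0]]
ft_force: [-4.7, -1.7, 3.9]
grip_width: 0.0429
grip_force: 2.9
```

```bash
python3 - <<'E'
from h import *
where();im=capture("side")
cv2.imwrite("pics/d.png",cv2.resize(im[140:285,225:365],None,fx=4,fy=4,interpolation=cv2.INTER_CUBIC))
E
```

```text
t 7.4 jig [-8.5  9.4] z 98.2 yerr -0.003 z-axis [-0.004 -0.    -1.   ] F [-4.7 -1.7  3.9] w 0.0429 q7 [-0.07  0.61  0.06  1.99 -0.06  0.55  1.71]
```

View pics/d.png

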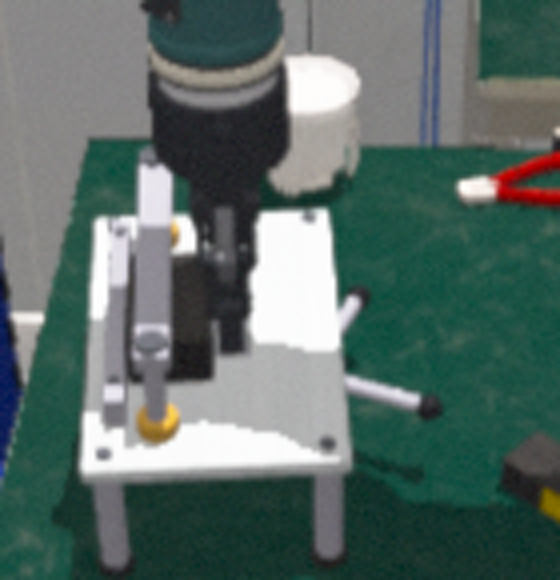

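The fingers are at crop (232,300) with the case front edge at about (213,340), and force is building: the case is seated on the fence. I back off, shut the fingers and move in front of the knob.

Request:
step_arm --series '[{"translation": [4, 0, 0], "spin": 0}, {"translation": [10, 0, 0], "spin": 0}, {"translation": [20, 0, -6], "spin": 0}, {"translation": [30, -2, 0], "spin": 0}, {"translation": [30, -2, 0], "spin": 0}, {"translation": [20, -2, 0], "spin": 0}, {"translation": [0, 0, 0], "spin": 0}, {"translation": [0, 0, 0], "spin": 0}]' --grip -1

```text
time_s: 8.45
tool_pos: [0.4906, -0.0448, 0.1047]
tool_rot: [[-0.994, -0.113, 0.003], [-0.113, 0.994, 0.0], [-0.003, -0.0, -1.0]]
ft_force: [1.2, -0.5, -0.7]
grip_width: -0.0002
grip_force: 0.0
```

```bash
python3 - <<'E'
from h import *
where();im=capture("top");s=capture("side")
a=cv2.resize(im[150:280,270:410],None,fx=4,fy=4,interpolation=cv2.INTER_CUBIC)
b=cv2.resize(s[140:270,235:345],None,fx=4,fy=4,interpolation=cv2.INTER_CUBIC)
b=cv2.resize(b,(240,520*240//440));a=cv2.resize(a,(560,520));o=np.zeros((520,800,3),np.uint8);o[:,:560]=a;o[:b.shape[0],560:]=b
cv2.imwrite("pics/e.png",o)
E
```

```text
t 8.45 jig [-118.7    3.6] z 104.7 yerr -0.003 z-axis [ 0.003  0.    -1.   ] F [ 1.2 -0.5 -0.7] w -0.0002 q7 [-0.04  0.51  0.05  2.22 -0.06  0.41  1.74]
```

View pics/e.png

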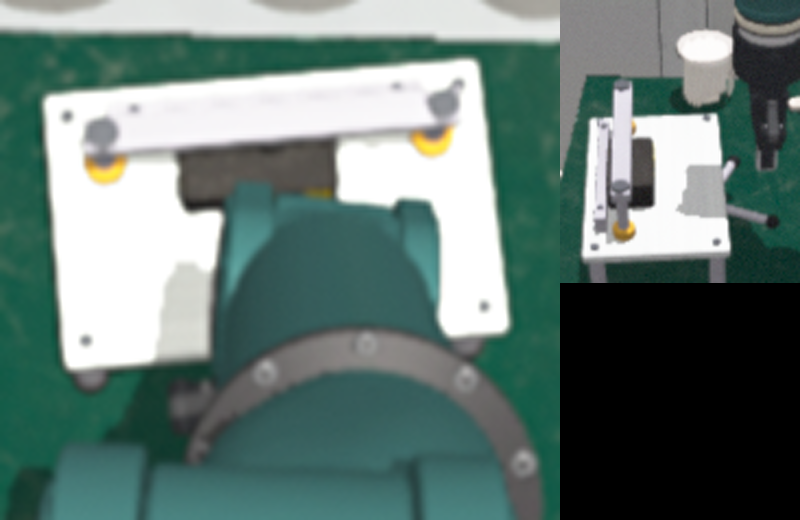

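The case is square at the fence, with its front bottom edge from (187,211) to (335,200) parallel to the deck. Next I descend beside spoke A.

Request:
step_arm --series '[{"translation": [2, -6, 20], "spin": 0}, {"translation": [0, 0, 30], "spin": 0}, {"translation": [0, 0, 12], "spin": 0}, {"translation": [0, 0, 0], "spin": 0}, {"translation": [0, 6, 0], "spin": 0}, {"translation": [0, 6, 0], "spin": 0}, {"translation": [0, 0, 0], "spin": 0}]'

```text
time_s: 9.43
tool_pos: [0.4863, -0.0383, 0.0429]
tool_rot: [[-0.993, -0.115, 0.001], [-0.115, 0.993, 0.0], [-0.001, 0.0, -1.0]]
ft_force: [-0.4, 0.3, -0.5]
grip_width: -0.0001
grip_force: 0.0
```

Request:
step_arm --series '[{"translation": [-2, 5, 0], "spin": 0}, {"translation": [-2, 5, 0], "spin": 0}, {"translation": [-2, 5, 0], "spin": 0}, {"translation": [-3, 5, 0], "spin": 0}, {"translation": [0, 0, 0], "spin": 0}]'

```text
time_s: 10.05
tool_pos: [0.493, -0.0175, 0.0423]
tool_rot: [[-0.993, -0.114, 0.0], [-0.114, 0.993, 0.0], [-0.0, 0.0, -1.0]]
ft_force: [-0.5, -0.4, -0.1]
grip_width: -0.0003
grip_force: 0.1
```

Request:
step_arm --series '[{"translation": [-2, 5, 0], "spin": 0}, {"translation": [-3, 5, 0], "spin": 0}, {"translation": [-3, 5, 0], "spin": 0}, {"translation": [-3, 5, 0], "spin": 0}, {"translation": [0, 0, 0], "spin": 0}]'

```text
time_s: 10.68
tool_pos: [0.5015, 0.0038, 0.0423]
tool_rot: [[-0.993, -0.114, -0.0], [-0.114, 0.993, 0.001], [0.0, 0.001, -1.0]]
ft_force: [-0.6, 0.0, 0.8]
grip_width: -0.0002
grip_force: 0.1
```

```bash
python3 - <<'E'
from h import *
where();s=capture("side")
cv2.imwrite("pics/f.png",cv2.resize(s[140:285,225:365],None,fx=4,fy=4,interpolation=cv2.INTER_CUBIC))
E
```

```text
t 10.675 jig [-102.3   50.7] z 42.3 yerr -0.002 z-axis [-0.     0.001 -1.   ] F [-0.6  0.   0.8] w -0.0002 q7 [-0.13  0.64  0.04  2.23 -0.1   0.28  1.68]
```

View pics/f.png

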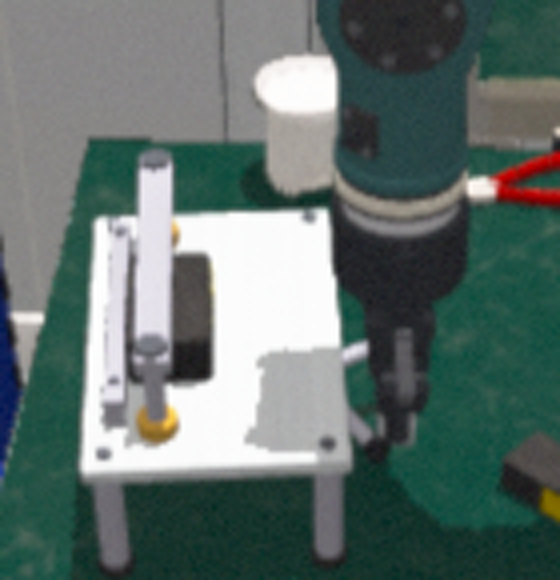

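Spoke A has swung: its ball is at crop (376,448), just left of the finger. I compute q from that pixel and move towards spoke B in the same turn.

```bash
python3 - <<'E'
from h import *
j=np.load("jig.npz");y=float(j["yaw"]);R=np.array([[np.cos(y),-np.sin(y)],[np.sin(y),np.cos(y)]])
p=(ray("side",(318.6,251.6),.052)*1000-j["c"])@R-[-55,0];print(p,np.hypot(*p),np.arctan2(p[1],-p[0]))
E
```

```text
[-34.24185271  67.86379195] 76.01314843504467 1.1035015284201124
```

Request:
step_arm --series '[{"translation": [4, -5, 0], "spin": 0}, {"translation": [0, 0, -36], "spin": 0}, {"translation": [0, 0, 0], "spin": 0}, {"translation": [0, -30, 0], "spin": 0}, {"translation": [0, -30, 0], "spin": 0}, {"translation": [0, -30, 0], "spin": 0}, {"translation": [-4, -17, 0], "spin": 0}, {"translation": [0, 0, 0], "spin": 0}, {"translation": [0, 0, 26], "spin": 0}, {"translation": [0, 0, 10], "spin": 0}]'

```text
time_s: 11.98
tool_pos: [0.5131, -0.1065, 0.0412]
tool_rot: [[-0.993, -0.115, -0.002], [-0.115, 0.993, 0.001], [0.002, 0.002, -1.0]]
ft_force: [-0.4, -0.1, 1.1]
grip_width: 0.0002
grip_force: 0.0
```

```bash
python3 -c "from h import *;where()"
```

```text
t 11.975 jig [-103.5  -60.3] z 41.2 yerr -0.001 z-axis [-0.002  0.001 -1.   ] F [-0.4 -0.1  1.1] w 0.0002 q7 [ 0.1   0.65  0.02  2.17 -0.05  0.32  1.85]
```

Request:
step_arm --series '[{"translation": [2, 5, 0], "spin": 0}, {"translation": [2, 5, 0], "spin": 0}, {"translation": [1, 5, 0], "spin": 0}, {"translation": [2, 5, 0], "spin": 0}, {"translation": [2, 5, 0], "spin": 0}, {"translation": [2, 5, 0], "spin": 0}, {"translation": [2, 5, 0], "spin": 0}, {"translation": [1, 5, 0], "spin": 0}, {"translation": [0, 0, 0], "spin": 0}]'

```text
time_s: 13.1
tool_pos: [0.4954, -0.0694, 0.0422]
tool_rot: [[-0.993, -0.114, -0.001], [-0.114, 0.993, 0.001], [0.001, 0.001, -1.0]]
ft_force: [-0.3, 0.4, -0.3]
grip_width: 0.0001
grip_force: 0.0
```

Request:
step_arm --series '[{"translation": [1, 6, 0], "spin": 0}, {"translation": [1, 6, 0], "spin": 0}, {"translation": [0, 5, 0], "spin": 0}, {"translation": [0, 5, 0], "spin": 0}, {"translation": [-1, 6, 0], "spin": 0}, {"translation": [-1, 6, 0], "spin": 0}, {"translation": [-2, 6, 0], "spin": 0}, {"translation": [-2, 6, 0], "spin": 0}, {"translation": [0, 0, 0], "spin": 0}]'

```text
time_s: 14.22
tool_pos: [0.4941, -0.0231, 0.0422]
tool_rot: [[-0.993, -0.114, -0.001], [-0.114, 0.993, 0.001], [0.001, 0.001, -1.0]]
ft_force: [-0.1, 0.2, -0.5]
grip_width: -0.0
grip_force: 0.2
```

```bash
python3 -c "from h import *;where()"
```

```text
t 14.225 jig [-112.7   24.8] z 42.2 yerr -0.001 z-axis [-0.001  0.001 -1.   ] F [-0.1  0.2 -0.5] w -0.0 q7 [-0.08  0.63  0.04  2.24 -0.1   0.27  1.74]
```

Request:
step_arm --series '[{"translation": [-2, 5, 0], "spin": 0}, {"translation": [-3, 5, 0], "spin": 0}, {"translation": [-3, 5, 0], "spin": 0}, {"translation": [-3, 5, 0], "spin": 0}, {"translation": [0, 0, 0], "spin": 0}]'

```text
time_s: 14.85
tool_pos: [0.5033, -0.0021, 0.0423]
tool_rot: [[-0.993, -0.114, 0.0], [-0.114, 0.993, 0.001], [-0.0, 0.001, -1.0]]
ft_force: [-0.7, -1.6, 1.0]
grip_width: 0.0001
grip_force: 0.1
```

Request:
step_arm --series '[{"translation": [-2, 3, 0], "spin": 0}, {"translation": [-2, 3, 0], "spin": 0}, {"translation": [0, 0, 0], "spin": 0}]'

```text
time_s: 15.22
tool_pos: [0.5067, 0.0035, 0.0423]
tool_rot: [[-0.994, -0.113, 0.0], [-0.113, 0.994, 0.0], [-0.0, -0.0, -1.0]]
ft_force: [0.2, -2.8, -0.7]
grip_width: -0.0002
grip_force: 0.7
```

```bash
python3 - <<'E'
from h import *
where();s=capture("side")
cv2.imwrite("pics/g.png",cv2.resize(s[140:285,225:365],None,fx=4,fy=4,interpolation=cv2.INTER_CUBIC))
E
```

```text
t 15.225 jig [-97.1  49.8] z 42.3 yerr -0.003 z-axis [ 0.  0. -1.] F [ 0.2 -2.8 -0.7] w -0.0002 q7 [-0.14  0.64  0.05  2.21 -0.11  0.29  1.7 ]
```

View pics/g.png

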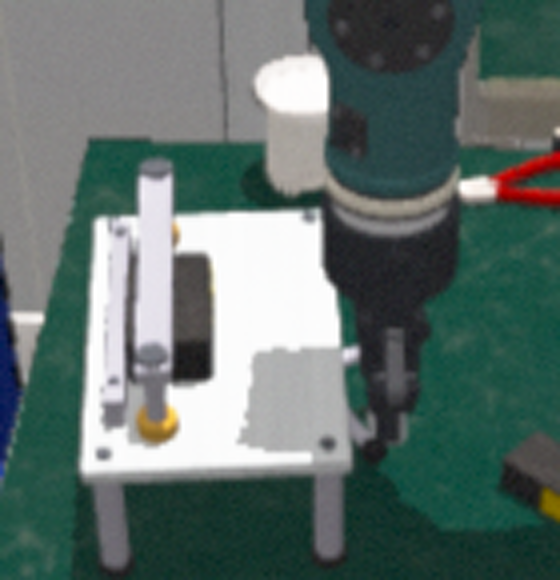

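The ball is at crop (374,449), so spoke B is at about 1.1 (q about 2.65). The bridge is lower. I press on to the stop.

Request:
step_arm --series '[{"translation": [-1, 2, 0], "spin": 0}, {"translation": [-1, 2, 0], "spin": 0}, {"translation": [0, 0, 0], "spin": 0}]'

```text
time_s: 15.65
tool_pos: [0.5081, 0.0077, 0.0424]
tool_rot: [[-0.994, -0.113, 0.0], [-0.113, 0.994, 0.0], [-0.0, -0.0, -1.0]]
ft_force: [0.5, -1.2, 0.4]
grip_width: 0.0003
grip_force: 1.0
```

Request:
step_arm --series '[{"translation": [-1, 2, 0], "spin": 0}, {"translation": [-1, 1, 0], "spin": 0}, {"translation": [0, 0, 0], "spin": 0}]'

```text
time_s: 16.02
tool_pos: [0.5093, 0.0113, 0.0423]
tool_rot: [[-0.994, -0.114, -0.001], [-0.114, 0.994, 0.0], [0.0, 0.001, -1.0]]
ft_force: [-1.1, -1.4, 0.7]
grip_width: -0.0
grip_force: 0.7
```

Request:
step_arm --series '[{"translation": [-1, 1, 0], "spin": 0}, {"translation": [-1, 1, 0], "spin": 0}, {"translation": [0, 0, 0], "spin": 0}]'

```text
time_s: 16.4
tool_pos: [0.5102, 0.012, 0.0422]
tool_rot: [[-0.994, -0.112, -0.002], [-0.112, 0.994, -0.001], [0.002, -0.001, -1.0]]
ft_force: [-2.9, -4.2, 1.1]
grip_width: -0.0002
grip_force: 2.2
```

```bash
python3 - <<'E'
from h import *
where();s=capture("side")
cv2.imwrite("pics/i.png",cv2.resize(s[215:275,295:355],None,fx=9,fy=9,interpolation=cv2.INTER_CUBIC))
E
```

```text
t 16.4 jig [-92.7  57.9] z 42.2 yerr -0.004 z-axis [-0.002 -0.001 -1.   ] F [-2.9 -4.2  1.1] w -0.0002 q7 [-0.16  0.64  0.06  2.21 -0.11  0.3   1.68]
```

View pics/i.png

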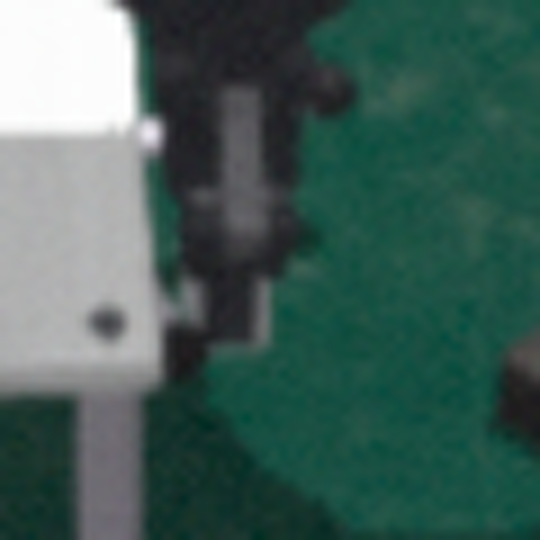

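The ball is at crop (185,352), i.e. full (315.1,253.7). Resistance is rising. One more nudge will confirm the stop.

Request:
step_arm --series '[{"translation": [-1, 1, 0], "spin": 0}, {"translation": [0, 0, 0], "spin": 0}, {"translation": [0, 0, 0], "spin": 0}]'

```text
time_s: 16.82
tool_pos: [0.5103, 0.0122, 0.0421]
tool_rot: [[-0.994, -0.111, -0.004], [-0.111, 0.994, -0.002], [0.004, -0.001, -1.0]]
ft_force: [-4.1, -5.7, 1.4]
grip_width: -0.0001
grip_force: 3.2
```

```bash
python3 - <<'E'
from h import *
where()
j=np.load("jig.npz");y=float(j["yaw"]);R=np.array([[np.cos(y),-np.sin(y)],[np.sin(y),np.cos(y)]])
p=(ray("side",(315.1,253.7),.052)*1000-j["c"])@R-[-55,0];print(p,np.hypot(*p),np.arctan2(p[1],-p[0])+np.pi/2)
E
```

```text
t 16.825 jig [-92.5  58. ] z 42.1 yerr -0.004 z-axis [-0.004 -0.002 -1.   ] F [-4.1 -5.7  1.4] w -0.0001 q7 [-0.16  0.64  0.06  2.2  -0.11  0.3   1.68]
[-25.58155783  74.45713359] 78.72916132821038 2.810653714629182
```

q reads about 2.81 and the tool no longer moves, so the knob is at its stop. I withdraw away from the spoke and then up.

Request:
step_arm --series '[{"translation": [4, -4, 0], "spin": 0}, {"translation": [10, -10, 0], "spin": 0}, {"translation": [20, 0, 0], "spin": 0}, {"translation": [0, 0, -30], "spin": 0}, {"translation": [0, 0, -50], "spin": 0}, {"translation": [0, 0, -50], "spin": 0}, {"translation": [0, 60, 0], "spin": 0}, {"translation": [0, 60, 0], "spin": 0}, {"translation": [0, 60, 0], "spin": 0}, {"translation": [0, 0, 0], "spin": 0}]'

```text
time_s: 18.08
tool_pos: [0.459, 0.1819, 0.1726]
tool_rot: [[-0.992, -0.124, 0.002], [-0.124, 0.992, 0.004], [-0.002, 0.004, -1.0]]
ft_force: [-0.9, -0.3, -0.1]
grip_width: 0.0002
grip_force: 0.0
```

```bash
python3 - <<'E'
from h import *
where();im=capture("top")
cv2.imwrite("pics/k.png",cv2.resize(im[150:280,270:410],(560,520),interpolation=cv2.INTER_CUBIC))
E
```

```text
t 18.075 jig [-123.8  232.5] z 172.6 yerr 0.008 z-axis [ 0.002  0.004 -1.   ] F [-0.9 -0.3 -0.1] w 0.0002 q7 [-0.54  0.39  0.1   2.18 -0.08  0.57  1.31]
```

View pics/k.png

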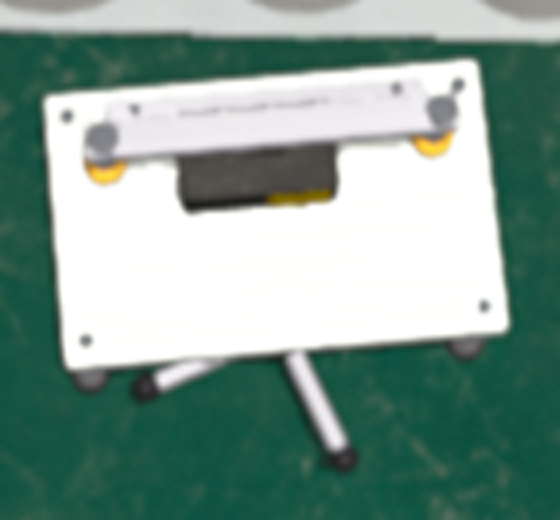

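The case is flush under the bridge, with its front edge from (187,211) to (335,200). The spokes are at (146,386) and (343,460), about 2.8 rad, and the arm is clear. I hand in.

```bash
python3 -c "
from h import *
j=np.load('jig.npz');y=float(j['yaw']);R=np.array([[np.cos(y),-np.sin(y)],[np.sin(y),np.cos(y)]])
for u in[(146,386),(343,460)]:
    k=(ray('top',(270+u[0]/4-.375,150+u[1]/4-.375),.052)*1000-j['c'])@R-[-55,0];print(np.arctan2(k[1],-k[0]))
from cell import ctrl
print(ctrl.finish_job())"
```

```text
1.242464844988389
-0.33289287713435906
the job is handed in; nothing more can be done
None
```

The job is handed in, but the verdict was not shown: the last pictures show the case flush against the fence about 10 mm left of the middle, and the knob at its stop (about 2.8 rad). The pad's force could not be measured directly. I steered clear of the other things and felt no unexpected contact, but took no final picture of them.

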